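# Brush out a slanted filter housing

## Robot

A 6-joint arm with a two-finger parallel gripper is mounted at the origin on the work surface. World frame = base frame: x ahead of the robot, y to its left, z up, the work surface at z = 0. Lengths are in m, angles in rad, forces in N, time in s.
With the tool pointing down it reaches from about 0.3 to 0.875 m from the base axis. Payload 6.4 kg.
Tool frame: the origin (TCP) lies at the very end of the fingers, on their centre line; the grasp point (between the pads) lies pinch_z behind it (pinch_z is the distance from the TCP to the grasp point, in m); z points along the fingers, y is the line along which they close (so a half turn about z gives the same grasp; the last joint's range is limited). The gripper opens to 85 mm and grips with 20 to 120 N. Pads are 22 mm wide; open, the fingers measure 114 mm over their backs; the gripper's body (76 mm by 85 mm) begins 54 mm behind the grasp point. The pads swing forward as they close: fully open they stand 13 mm farther back than shut.
Start: joints at [1.06, 0.181, 1.607, -0, 1.354, -0.206], TCP at [0.173, 0.549, 0.231] pointing down, gripper open.
Joint ranges: [-2.99, 2.99], [-0.89, 2.07], [0.3, 2.58], [-1.14, 4.28], [0, 2.63], [-3.12, 3.12]. Speed limits (rad/s): [2.57, 2.57, 3.01, 3.14, 3.14, 3.14].

## Interface

Orientations are given as [roll, pitch, yaw] about the fixed x, y, z axes, in that order (R = Rz(yaw) Ry(pitch) Rx(roll)).
In Python, from rig import get_obs, get_image, calibration, close_job, pinch_z gives the robot as it stands.
- The arm moves only by the tool jog_arm, never from a script. Its argument "steps" is a list of rows, each an object with "rotation": the turn, a rotation vector about the tool's x, y, z in degrees, a list of three; "dp": the shift along the tool's x, y, z in mm, a list of three; "claw": the closure in counts, from 0 (fully open) to 255 (shut). A call has 1 to 10 rows; each row shifts and turns the commanded pose from where the row before left it, along the tool's axes as they then stand; what a row does not reach is not made up. A row lasts 1/12 s, in which the tool goes at most 41.7 mm and 7.16 degrees, less where a joint would pass 70% of its speed; a pose out of reach is approached as far as the arm can. A call is refused whole if a number of a shift passes 41.7 or a number of a turn 7.16, either way. A call with a gripper value outside its range is refused whole. The fingers move at their own pace and stop on an object; the grip force is fixed at half the most. Time passes only in rows, so rows that do not move let the fingers close. It gives the time, the measured TCP pose, the force, the opening and the grip force at its end, in the units of the state.
- get_obs(): the state, without advancing time (a new reading comes with each control period).
- get_image(name): name is "scene" or "top" or "wrist"; returns (picture, depth): 420x560x3 uint8, red, green, blue; 420x560 float32, m along the optical axis (not along the pixel's ray), 0 where there is no reading.
- calibration(name): a dict with "fx", "fy", "cx", "cy" (pixels), "R" (3x3) and "t" (3): a world point X has camera coordinates R X + t. Camera axes: x right, y down, z forward; pixel columns grow to the right and rows downward; lengths in m; the calibration is good to about 2 mm. A picture is of the moment at which its call begins: read the wrist's pose just before it. calibration takes no time and is no camera call; for the wrist camera it gives the pose at the moment of the call.
- close_job(): hands the job in; it is judged then, once.
The state is a dict: "time_s": time; "q": joint angles; "qd": joint speeds; "joint_efforts": joint torques, N m; "eef_pos": TCP position; "eef_rot": TCP orientation; "ft_force": force on the tool from outside, world axes, zero at the start; "wrist_torque": the same for the moment, N m; "opening": finger opening in m; "finger_force": force on a finger pad.
Only numpy, scipy, OpenCV 4.12 (cv2) and the standard library are available. Lean on these libraries where they do the work, as an engineer would, in place of code of your own. Each camera call takes 0.05 s, during which the arm holds its last target. There are 200 camera calls.

## Task

Take the knobbed cap off the slanted filter housing and set it down, knob up, flat in the shallow parts tray. With the long brush from its round holder, scrub the housing's bore: push the bristle head right down to the bottom three times, drawing it up to the mouth in between. Then stand the brush back in its holder, bristles down; set things down rather than dropping them, and leave the other things on the bench where they are.

Things in the scene. Friction and masses are not known exactly. Their poses are not given: they have to be found in the camera images.
- housing: Aluminium round cup, outside 72 mm, bore 60 mm, fixed in a dark steel holder (160 x 120 mm plate, two cheeks up to 87 mm high, 41 mm either side of the axis). Axis leans 32 degrees from vertical, mouth generally towards the robot. Origin: centre of its closed outer end, 33 mm above the bench; z runs along the bore out of the mouth: bore floor at z = 10 mm, mouth at 110 mm.
- cap: Black plastic cap that starts on the housing's mouth, leaning with it, 0.12 kg. From its origin (centre of its underside) up its z axis: a 55 mm diameter spigot from 0 to 10 mm (inside the bore when fitted), an 80 mm diameter flange from 10 to 18 mm, a round knob of 30 mm diameter from 18 to 48 mm. Lift it off along its z axis.
- brush: Long round brush, 210 mm, about 0.16 kg, standing bristles down in its holder. Origin: centre of the flat bristle end; z runs along it to the handle end. Stiff black bristle head of 44 mm diameter from z = 0 to 50 mm, 10 mm steel rod to 125 mm, round wooden handle of 26 mm diameter from 125 to 210 mm.
- holder: Fixed upright steel can on a 104 mm round foot that holds the brush: inside diameter 58 mm, outside 66 mm, 85 mm high, inner floor 10 mm above the bench. Origin: centre of the underside, z up.
- tray: Fixed shallow open steel parts tray, 160 (its x) x 140 (its y) x 22 mm, walls 4 mm, inner floor about 4 mm above the bench. Origin: centre of the underside, z up.
- spray: Bystander: aluminium spray can, 64 mm diameter, 190 mm high, loose. Origin: centre of the underside.
- jar: Bystander: whitish jar with a pale lid, 70 mm diameter, 80 mm high, loose. Origin: centre of the underside.
- driver: Bystander: screwdriver lying flat, 200 mm long along its x axis, loose.
Mind the look-alikes: they are no part of the job. Leave any red look-alike of the part that bears housing alone. Leave any orange or purple look-alike of the holder alone.

How it is judged:
By the outcome, as a careful person would: the job done as asked, in the order asked, and still so for the second after the job is handed in, with the robot touching nothing.
It also fails if it takes over 61 s, if anything falls off the work surface, if the arm or the gripper's body presses on something with over 40 N, if the wrist force passes 120 N, or if a joint passes its speed limit or range.

## Working session

There is one attempt and no reset: what is moved stays moved. The work goes in short steps, Python scripts to look and compute and a tool call to move; the robot and the scene stay as the last step left them, time stands still between calls to the robot, and variables do not carry over. Pictures are saved under pics/ and viewed, at most 10 in all, crops included, and the job is handed in when it is done.

Besides the shell and the picture viewer there is one more tool, called as name(argument=value, ...), one argument or row to a line, values as JSON. jog_arm: Moves the arm, as the interface text tells. Its arguments: {"type":"object","properties":{"steps":{"type":"array","items":{"type":"object","properties":{"rotation":{"type":"array","items":{"type":"number"}},"dp":{"type":"array","items":{"type":"number"}},"claw":{"type":"number"}}}}},"required":["steps"]}

```bash
ls; mkdir -p pics
python3 - <<'E'
from rig import *
import cv2,numpy as np
print(pinch_z,get_obs())
for n in("scene","top"):
    im,d=get_image(n); np.savez(f"/tmp/{n}.npz",im=im,d=d,**calibration(n)); cv2.imwrite(f"pics/{n}0.png",im[:,:,::-1]); print(n,calibration(n))
E
```

```text
pics
0.0187 {'time_s': 0.0, 'q': array([ 1.05970754e+00,  1.81567054e-01,  1.60802253e+00,  3.98135570e-05,
        1.35380102e+00, -2.06296964e-01]), 'qd': array([ 0.00121807, -0.00166822, -0.00119721, -0.0005769 ,  0.00028835,
       -0.00040093]), 'joint_efforts': array([ 1.00485800e-04, -4.44872403e+01, -3.51335621e+01, -3.67248094e-04,
        9.03912645e-03,  3.77748052e-06]), 'eef_pos': array([0.17224421, 0.54800867, 0.23036252]), 'eef_rot': array([-3.13984079e+00, -4.06325886e-04,  2.83679187e+00]), 'ft_force': array([0.133332  , 0.81553502, 0.29071374]), 'wrist_torque': array([ 0.00442871,  0.00525164, -0.05992444]), 'finger_force': 0.0, 'opening': 0.08507478553046217}
scene {'fx': 466.6092193868709, 'fy': 466.6092193868709, 'cx': 277.88071258201205, 'cy': 210.2765866098071, 'R': array([[ 0.70732459,  0.70681445,  0.0102598 ],
       [ 0.58510109, -0.57725547, -0.56959006],
       [-0.39667196,  0.40888808, -0.82186489]]), 't': array([-0.29420432, -0.30402849,  1.59832326])}
top {'fx': 488.8459043526079, 'fy': 488.8459043526079, 'cx': 272.3220860139929, 'cy': 209.55083748035275, 'R': array([[-0.00241693, -0.99995091, -0.00960918],
       [-0.99436606,  0.00342153, -0.10594542],
       [ 0.1059731 ,  0.00929898, -0.99432552]]), 't': array([-0.05952475,  0.52278431,  1.32700244])}
```

View pics/scene0.png

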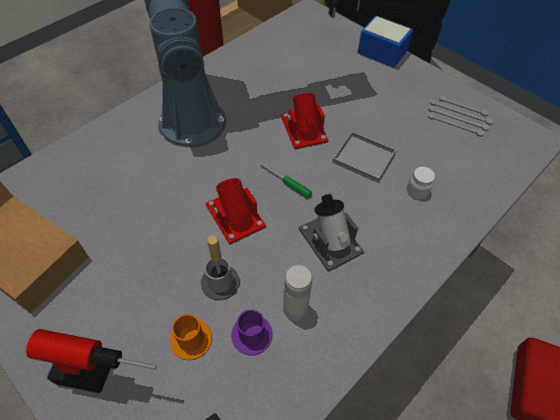

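View pics/top0.png

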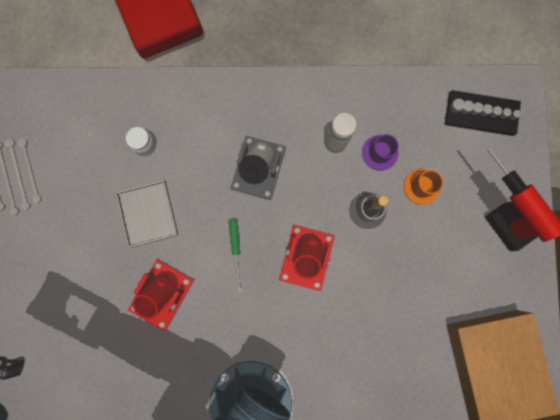

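Candidates for the housing: dark-grey one, scene (332,235) / top (258,167), against red ones at scene (235,205) and (305,120). For the holder: steel can with the brush, scene (218,278) / top (371,208), against orange (190,335) and purple (252,332). I choose the grey housing with the black cap and the steel can with the brush. The tray is at top (148,213).

```bash
cat > h.py <<'E'
import numpy as np,cv2
from scipy.spatial.transform import Rotation as Ro
def world(n):
    f=np.load(f"/tmp/{n}.npz"); return f['im'],f['d'],wpts(f['d'],f)
def wpts(d,c):
    v,u=np.mgrid[:d.shape[0],:d.shape[1]]
    p=np.stack([(u-c['cx'])/c['fx']*d,(v-c['cy'])/c['fy']*d,d],-1)
    return (p-c['t'])@c['R']
def proj(X,c):
    p=np.asarray(X)@c['R'].T+c['t']; return np.c_[p[:,0]/p[:,2]*c['fx']+c['cx'],p[:,1]/p[:,2]*c['fy']+c['cy']]
E
python3 - <<'E'
from h import *
a=[]
for n,(u0,v0) in dict(scene=(270,180),top=(200,125)).items():
    im,d,W=world(n)
    a.append(cv2.resize(im[v0:v0+110,u0:u0+110] if n=='scene' else im[v0:v0+110,u0:u0+110],(400,400),interpolation=cv2.INTER_CUBIC))
cv2.imwrite('pics/c1.png',np.hstack(a)[:,:,::-1])
for n in('top','scene'):
    im,d,W=world(n); i=im.astype(int); g=i.max(2)
    print(n,'table z',np.median(W[180:200,190:210,2] if n=='top' else W[300:320,130:140,2]))
    z=W[...,2]
    def box(x0,x1,y0,y1): return (W[...,0]>x0)&(W[...,0]<x1)&(W[...,1]>y0)&(W[...,1]<y1)&(d>0)
    h=box(.45,.85,-.15,.12)
    # black cap
    m=h&(g<40)&(z>.09); p=W[m]; print('cap n',m.sum(),p.mean(0),p.min(0),p.max(0))
    # plate
    m=h&(z>.003)&(z<.03)
    r=cv2.minAreaRect(W[m][:,:2].astype(np.float32)*1000); print('low pts rect',r)
    # brush handle
    m=box(.4,.8,-.5,-.2)&(z>.1)&(i[...,0]-i[...,2]>40); p=W[m]; print('handle',p.mean(0),p.min(0),p.max(0))
    t=p[p[:,2]>.195]; print(' top',t.mean(0),len(t)) if len(t) else 0
    m=box(.4,.65,-.42,-.2)&(z>.08)&(z<.095)&(i[...,0]-i[...,2]<40); p=W[m]; print('can rim',cv2.minEnclosingCircle(p[:,:2].astype(np.float32)*1000),len(p))
    m=box(.35,.7,.1,.4)&(z>.015)&(z<.03); print('tray',cv2.minAreaRect(W[m][:,:2].astype(np.float32)*1000),m.sum())
E
```

```text
top table z 0.0003387350772714082<stdin>:14: RuntimeWarning: Mean of empty slice.
  ret = um.true_divide(
Traceback (most recent call last):
ValueError: zero-size array to reduction operation minimum which has no identity
```

View pics/c1.png

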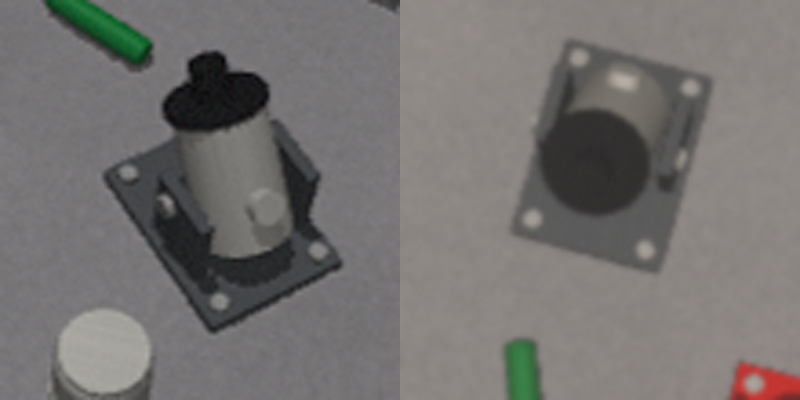

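The crop shows the black knobbed cap on the grey housing: flange at top-crop (595,160), meaning top pixel about (254,169). The mouth leans towards the robot, and slightly to its left. My mask thresholds were too tight, so I'm relaxing them.

Run:
```python
from h import *
def circ(xy):
    A=np.c_[2*xy,np.ones(len(xy))]; s=np.linalg.lstsq(A,(xy**2).sum(1),rcond=None)[0]; return s[:2],np.sqrt(s[2]+s[:2]@s[:2])
for n in('top','scene'):
    im,d,W=world(n); i=im.astype(int); g=i.max(2); z=W[...,2]
    print(n,'capcentre',W[169,254] if n=='top' else W[200,330],i[169,254])
    def box(x0,x1,y0,y1,z0,z1): return (W[...,0]>x0)&(W[...,0]<x1)&(W[...,1]>y0)&(W[...,1]<y1)&(d>0)&(z>z0)&(z<z1)
    m=box(.4,.85,-.2,.12,.09,.25)&(g<62); p=W[m]; print('cap',len(p),p.mean(0).round(3) if len(p) else 0)
    if len(p): print(p.min(0).round(3),p.max(0).round(3))
    m=box(.4,.85,-.2,.12,.003,.03); print('plate',m.sum(),cv2.minAreaRect(W[m][:,:2].astype(np.float32)*1000) if m.any() else 0)
    m=box(.3,.8,-.5,-.15,.13,.26)&(i[...,0]-i[...,2]>40); p=W[m]
    if len(p): print('handle',len(p),p.mean(0).round(3),p.min(0).round(3),p.max(0).round(3))
    m=box(.3,.8,-.36,-.15,.078,.095)&(i[...,0]-i[...,2]<40); p=W[m]
    if len(p)>3: print('rim',len(p),circ(p[:,:2]))
    m=box(.3,.8,-.36,-.15,.004,.015); p=W[m]
    if len(p)>3: print('foot',len(p),cv2.minEnclosingCircle(p[:,:2].astype(np.float32)*1000))
    m=box(.2,.7,.1,.4,.01,.03); print('tray',m.sum(),cv2.minAreaRect(W[m][:,:2].astype(np.float32)*1000) if m.any() else 0)
    for q in ([(148,213),(371,208),(140,138),(343,125),(235,240)] if n=='top' else [(365,155),(218,280),(423,180),(298,280),(297,186)]): print(q,W[q[1],q[0]].round(3),im[q[1],q[0]])
```

```text
top capcentre [ 0.61029289 -0.01663341  0.16612645] [46 45 45]
cap 645 [ 0.615 -0.013  0.139]
[ 0.583 -0.049  0.108] [0.655 0.024 0.166]
plate 3948 ((624.79541015625, -39.87223815917969), (320.00042724609375, 449.54296875), 89.8772964477539)
handle 185 [ 0.46  -0.253  0.181] [ 0.365 -0.338  0.13 ] [ 0.534 -0.151  0.225]
rim 205 (array([ 0.60259994, -0.2748377 ]), np.float64(0.1044800995640865))
foot 1854 ((548.7992553710938, -254.7288360595703), 265.8135070800781)
tray 1367 ((448.80792236328125, 267.8979187011719), (498.2795104980469, 186.31137084960938), 7.209238052368164)
(148, 213) [0.516 0.289 0.007] [158 153 146]
(371, 208) [ 0.52  -0.323  0.084] [72 68 65]
(140, 138) [0.714 0.298 0.077] [200 201 194]
(343, 125) [ 0.716 -0.238  0.189] [196 188 176]
(235, 240) [0.439 0.042 0.023] [ 57 124  69]
scene capcentre [ 0.61717595 -0.01110365  0.15858863] [118 116 118]
cap 426 [ 0.621 -0.02   0.143]
[ 0.585 -0.085  0.09 ] [0.67  0.026 0.168]
plate 2823 ((625.2545776367188, -40.03321838378906), (448.6499328613281, 319.7231140136719), 0.012413447722792625)
handle 270 [ 0.481 -0.273  0.177] [ 0.366 -0.341  0.13 ] [ 0.539 -0.151  0.226]
rim 278 (array([ 0.60026935, -0.2125424 ]), np.float64(0.1490526808593558))
foot 1452 ((549.5061645507812, -255.74134826660156), 264.210693359375)
tray 860 ((446.4886169433594, 267.765869140625), (490.54144287109375, 149.76792907714844), 16.494272232055664)
(365, 155) [0.515 0.3   0.005] [127 125 125]
(218, 280) [ 0.551 -0.349  0.078] [64 64 63]
(423, 180) [0.729 0.282 0.083] [178 182 173]
(298, 280) [ 0.727 -0.25   0.192] [164 162 157]
(297, 186) [0.457 0.041 0.023] [ 31 111  56]
```

Run:
```python
from h import *
from scipy.optimize import least_squares
f=np.load('/tmp/top.npz'); im,d,W=world('top'); z=W[...,2]
def ray(uv,h):
    uv=np.atleast_2d(uv).astype(float); r=np.c_[(uv[:,0]-f['cx'])/f['fx'],(uv[:,1]-f['cy'])/f['fy'],np.ones(len(uv))]@f['R']; o=-f['R'].T@f['t']
    return o+r*((h-o[2])/r[:,2])[:,None]
c=np.array([(570,40),(712,78),(660,272),(512,235)])
c=np.c_[(c[:,0]-400)/400*110+200,c[:,1]/400*110+125]
print('plate z',[W[int(v),int(u),2].round(4) for u,v in [(224,185),(262,192),(272,195)]])
C=ray(c,.008); print(C.round(4)); print('sides',[np.linalg.norm(C[k]-C[k-1]).round(4) for k in range(4)],'centre',C.mean(0))
e=(C[3]+C[2]-C[0]-C[1]); print('plate dir (toward robot) deg',np.degrees(np.arctan2(e[1],e[0])))
e=(C[1]+C[2]-C[0]-C[3]); print('short dir',np.degrees(np.arctan2(e[1],e[0])))
# tray: threshold inside
t=np.array([(118,193),(168,181),(178,233),(131,246)]); T=ray(t,.022); print('tray',T.round(3),T.mean(0),[np.linalg.norm(T[k]-T[k-1]).round(4) for k in range(4)])
# flange plane & axis from depth of both views
P=[];
for n in('top','scene'):
    i2,d2,W2=world(n); g=i2.max(2)
    m=(abs(W2[...,0]-.62)<.06)&(abs(W2[...,1]+.015)<.06)&(W2[...,2]>.09)&(g<62); m=cv2.erode(m.astype(np.uint8),np.ones((3,3)))>0; 
    m=cv2.connectedComponentsWithStats(m.astype(np.uint8))
    k=1+np.argmax(m[2][1:,4]); P.append(W2[m[1]==k]); print(n,len(P[-1]),P[-1].mean(0))
for yaw in (None,):
  for Q,nm in((P[0],'top'),(np.vstack(P),'both')):
    best=None;rng=np.random.default_rng(0)
    for _ in range(800):
        a=Q[rng.choice(len(Q),3,replace=False)]; nn=np.cross(a[1]-a[0],a[2]-a[0]); nn/=np.linalg.norm(nn)+1e-12; nn*=np.sign(nn[2])
        inl=abs((Q-a[0])@nn)<.002
        if best is None or inl.sum()>best.sum(): best=inl
    I=Q[best]; mu=I.mean(0); nn=np.linalg.svd(I-mu)[2][2]; nn*=np.sign(nn[2]); print(nm,'plane',best.sum(),mu.round(4),nn.round(3),'tilt',np.degrees(np.arccos(nn[2])),'az',np.degrees(np.arctan2(nn[1],nn[0])))
    K=Q[(Q-mu)@nn>.026]; print('knob top',len(K),K.mean(0),((K-mu)@nn).mean())
# handle: component of wood near brush
for n in('top','scene'):
    i2,d2,W2=world(n); ii=i2.astype(int)
    b=(abs(W2[...,0]-.53)<.05)&(abs(W2[...,1]+.33)<.06)
    m=b&(W2[...,2]>.13)&(ii[...,0]-ii[...,2]>35); p=W2[m]; print(n,'handle',len(p),p.min(0).round(3),p.max(0).round(3))
    for lo,hi in((.13,.16),(.16,.19),(.19,.215),(.215,.24)):
        q=p[(p[:,2]>lo)&(p[:,2]<hi)]; print(lo,len(q),q.mean(0).round(4) if len(q) else '')
    m=b&(W2[...,2]>.079)&(W2[...,2]<.092)&(ii[...,0]-ii[...,2]<35); p=W2[m]; print('rim',len(p),p.min(0).round(3),p.max(0).round(3))
    m=(np.hypot(W2[...,0]-.53,W2[...,1]+.335)<.1)&(W2[...,2]>.003)&(W2[...,2]<.014)&(i2.max(2)<110); p=W2[m]; print('foot',len(p),cv2.minEnclosingCircle(p[:,:2].astype(np.float32)*1000))
```

```text
plate z [np.float64(-0.0026), np.float64(0.0109), np.float64(0.0112)]
[[ 0.7363  0.0117  0.008 ]
 [ 0.7054 -0.0997  0.008 ]
 [ 0.5523 -0.0586  0.008 ]
 [ 0.5817  0.0563  0.008 ]]
sides [np.float64(0.1609), np.float64(0.1156), np.float64(0.1585), np.float64(0.1186)] centre [ 0.64393207 -0.02257886  0.008     ]
plate dir (toward robot) deg 164.43634971159375
short dir -104.93369284101111
tray [[0.571 0.371 0.022]
 [0.605 0.231 0.022]
 [0.459 0.201 0.022]
 [0.423 0.33  0.022]] [0.5144561  0.28343043 0.022     ] [np.float64(0.1537), np.float64(0.1436), np.float64(0.1492), np.float64(0.1345)]
top 526 [ 0.61499616 -0.01230523  0.14036338]
scene 326 [ 0.62157277 -0.02001685  0.14381171]
top plane 240 [ 0.6189 -0.014   0.135 ] [-0.509  0.155  0.847] tilt 32.13349840115413 az 163.00790272191966
knob top 94 [ 0.60002091 -0.00846737  0.15782816] 0.029796916074516025
both plane 408 [ 0.622  -0.0174  0.1364] [-0.505  0.144  0.851] tilt 31.677470203913607 az 164.09477960095734
knob top 131 [ 0.60202707 -0.01003979  0.15874755] 0.03014868025980074
top handle 115 [ 0.511 -0.338  0.154] [ 0.536 -0.314  0.225]
0.13 3 [ 0.5126 -0.3214  0.1575]
0.16 7 [ 0.5126 -0.3209  0.1789]
0.19 15 [ 0.5147 -0.3199  0.2044]
0.215 90 [ 0.5235 -0.3257  0.2194]
rim 106 [ 0.49  -0.361  0.079] [ 0.555 -0.296  0.092]
foot 402 ((523.0523681640625, -327.62890625), 51.624515533447266)
scene handle 224 [ 0.515 -0.341  0.138] [ 0.539 -0.316  0.226]
0.13 33 [ 0.5349 -0.3326  0.1496]
0.16 56 [ 0.5347 -0.333   0.1754]
0.19 55 [ 0.5345 -0.3323  0.2029]
0.215 80 [ 0.5269 -0.3284  0.2197]
rim 141 [ 0.492 -0.364  0.079] [ 0.559 -0.299  0.092]
foot 474 ((509.1198425292969, -318.68133544921875), 72.26224517822266)
```

```bash
cat > plan.py <<'E'
# plan.py px py pz(mm) roll pitch yaw(deg) rows [start px py pz r p y] : one constant row to repeat
import numpy as np
from scipy.spatial.transform import Rotation as Ro
from rig import get_obs
A=np.array([np.sin(np.radians(32))*np.cos(np.radians(164)),np.sin(np.radians(32))*np.sin(np.radians(164)),np.cos(np.radians(32))])
O=np.array([676.,-31,33])
TILT=(180,32,164)
def plan(p,rpy,n,start=None):
    if start is None:
        o=get_obs(); start=(o['eef_pos']*1000,np.degrees(o['eef_rot']))
    p0,R0=np.array(start[0]),Ro.from_euler('xyz',start[1],degrees=True)
    RT=Ro.from_euler('xyz',rpy,degrees=True)
    w=((R0.inv()*RT).as_rotvec(degrees=True)/n).round(2)
    M=sum((R0*Ro.from_rotvec(w*k,degrees=True)).as_matrix() for k in range(n))
    dp=np.linalg.solve(M,np.array(p)-p0).round(1)
    Re=R0*Ro.from_rotvec(w*n,degrees=True); pe=p0+M@dp
    print(n,'x rot',w.tolist(),'dp',dp.tolist(),'| end',pe.round(1),Re.as_euler('xyz',degrees=True).round(1))
    return pe,Re.as_euler('xyz',degrees=True)
E
python3 -c "
from plan import *
print(O+122*A); plan(O+242*A,TILT,20)"
```

```text
[613.85428694 -13.18000354 136.46186773]
20 x rot [-0.02, -1.6, -0.07] dp [-25.6, -20.5, 6.5] | end [553.1   5.  239.1] [-179.9   32.   164. ]
```

jog_arm(
  steps=[
    {"rotation": [0, -1.6, -0.07], "dp": [-25.6, -20.5, 6.5], "claw": 0},
    {"rotation": [0, -1.6, -0.07], "dp": [-25.6, -20.5, 6.5], "claw": 0},
    {"rotation": [0, -1.6, -0.07], "dp": [-25.6, -20.5, 6.5], "claw": 0},
    {"rotation": [0, -1.6, -0.07], "dp": [-25.6, -20.5, 6.5], "claw": 0},
    {"rotation": [0, -1.6, -0.07], "dp": [-25.6, -20.5, 6.5], "claw": 0},
    {"rotation": [0, -1.6, -0.07], "dp": [-25.6, -20.5, 6.5], "claw": 0},
    {"rotation": [0, -1.6, -0.07], "dp": [-25.6, -20.5, 6.5], "claw": 0},
    {"rotation": [0, -1.6, -0.07], "dp": [-25.6, -20.5, 6.5], "claw": 0},
    {"rotation": [0, -1.6, -0.07], "dp": [-25.6, -20.5, 6.5], "claw": 0},
    {"rotation": [0, -1.6, -0.07], "dp": [-25.6, -20.5, 6.5], "claw": 0},
  ],
)

```text
time_s: 0.93
eef_pos: [0.362, 0.274, 0.1986]
eef_rot: [-3.139, 0.28, 2.85]
ft_force: [0.5, 0.9, -0.7]
opening: 0.0853
finger_force: 0.0
```

jog_arm(
  steps=[
    {"rotation": [0, -1.6, -0.07], "dp": [-25.6, -20.5, 6.5], "claw": 0},
    {"rotation": [0, -1.6, -0.07], "dp": [-25.6, -20.5, 6.5], "claw": 0},
    {"rotation": [0, -1.6, -0.07], "dp": [-25.6, -20.5, 6.5], "claw": 0},
    {"rotation": [0, -1.6, -0.07], "dp": [-25.6, -20.5, 6.5], "claw": 0},
    {"rotation": [0, -1.6, -0.07], "dp": [-25.6, -20.5, 6.5], "claw": 0},
    {"rotation": [0, -1.6, -0.07], "dp": [-25.6, -20.5, 6.5], "claw": 0},
    {"rotation": [0, -1.6, -0.07], "dp": [-25.6, -20.5, 6.5], "claw": 0},
    {"rotation": [0, -1.6, -0.07], "dp": [-25.6, -20.5, 6.5], "claw": 0},
    {"rotation": [0, -1.6, -0.07], "dp": [-25.6, -20.5, 6.5], "claw": 0},
    {"rotation": [0, -1.6, -0.07], "dp": [-25.6, -20.5, 6.5], "claw": 0},
  ],
)

```text
time_s: 1.77
eef_pos: [0.5533, 0.0038, 0.2407]
eef_rot: [-3.133, 0.559, 2.864]
ft_force: [0.1, -0.1, -0.6]
opening: 0.0854
finger_force: 0.0
```

Run:
```python
from rig import *
from h import *
from plan import *
get_image('top')
o=get_obs(); c=calibration('wrist'); im,d=get_image('wrist'); cv2.imwrite('pics/w1.png',im[:,:,::-1])
np.savez('/tmp/wrist.npz',im=im,d=d,**c)
print(o['time_s'],o['eef_pos'],np.degrees(o['eef_rot']),o['ft_force'],o['q'])
print('expected knobtop, flange px',proj(np.array([O+148*A,O+128*A])/1000,c))
W=wpts(d,c)*1000-O; s=W@A; r=np.linalg.norm(W-s[...,None]*A,axis=2)
m=(d>0)&(abs(s-148)<5)&(r<25); print('knob top',m.sum(),(W[m]+O).mean(0),s[m].mean())
m=(d>0)&(abs(s-128)<5)&(r<50); p=W[m]; print('flange',m.sum(),s[m].mean())
ex=np.cross([0,0,1],A);ex/=np.linalg.norm(ex);ey=np.cross(A,ex)
for mm in((d>0)&(abs(s-148)<6)&(r<25),m):
    q=np.c_[W[mm]@ex,W[mm]@ey].astype(np.float32); print('offset ex,ey',cv2.minEnclosingCircle(q),np.percentile(q,[2,98],axis=0).mean(0)); 
print('n',np.linalg.svd(p-p.mean(0),full_matrices=False)[2][2])
```

```text
1.8167 [5.56415562e-01 3.02784212e-05 2.43000389e-01] [-179.4239771    32.37733938  164.04901341] [ 1.67017148 -3.62970718  1.90310682] [-0.17521183 -0.20623147  2.0690596  -0.09904061  0.71939431 -1.40890602]
expected knobtop, flange px [[281.93648782 198.59435716]
 [281.85593135 190.69627511]]
knob top 1334 [598.58568722  -6.43677324 158.00444813] 149.03178656295134
flange 108 128.11291210149514
offset ex,ey ((-2.3656253814697266, -1.5960253477096558), 14.93161678314209) [-2.42981416 -2.16080222]
offset ex,ey ((-2.466592311859131, -4.699626922607422), 14.563664436340332) [ -2.39602191 -10.86722205]
n [-0.91568015  0.22497749  0.33303903]
```

View pics/w1.png

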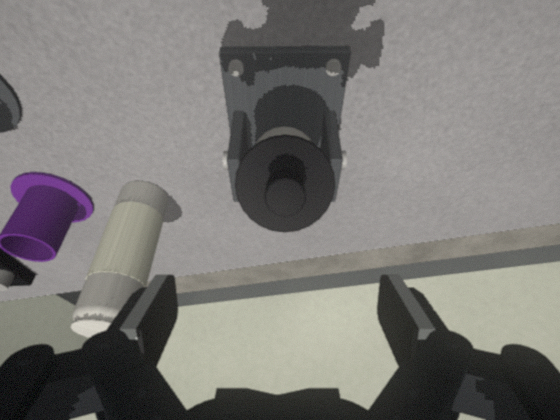

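The wrist view shows the knob at (286,195) and the flange around (285,183), but the arm was still settling. I'll re-measure at rest, then plan the approach.

```bash
cat > knob.py <<'E'
from rig import *
from h import *
from plan import *
for _ in range(3): get_image('wrist')
o=get_obs(); c=calibration('wrist'); im,d=get_image('wrist')
print(o['time_s'],o['eef_pos'],np.degrees(o['eef_rot']),o['qd'].max())
W=wpts(d,c)*1000-O; s=W@A; r=np.linalg.norm(W-s[...,None]*A,axis=2)
ex=np.cross([0,0,1],A);ex/=np.linalg.norm(ex);ey=np.cross(A,ex)
m=(d>0)&(abs(s-148)<6)&(r<25); q=np.c_[W[m]@ex,W[m]@ey].astype(np.float32); C=cv2.minEnclosingCircle(q); print('off',C,s[m].mean())
print('O est',O+C[0][0]*ex+C[0][1]*ey)
E
python3 knob.py
```

```text
2.0167 [0.55232407 0.00545097 0.23999232] [-179.5534603    31.88797304  164.05741738] 0.024950813089761048
off ((-2.373281717300415, -1.5771901607513428), 14.885170936584473) 148.9769183013329
O est [675.36844575 -28.3499811   32.16421655]
```

```bash
sed -i 's/^O=.*/O=np.array([675.2,-28.8,33])/' plan.py; python3 -c "
from plan import *
s=plan(O+152*A,TILT,5); plan(O+122*A,TILT,4,s)"
```

```text
5 x rot [-0.08, -0.02, 0.02] dp [0.2, 0.2, 18.2] | end [597.9  -6.4 162.2] [180.  32. 164.]
4 x rot [0.0, -0.0, 0.0] dp [0.0, -0.1, 7.6] | end [613.2 -11.2 136.4] [180.  32. 164.]
```

jog_arm(
  steps=[
    {"rotation": [-0.08, 0, 0], "dp": [0.2, 0.2, 18.2], "claw": 0},
    {"rotation": [-0.08, 0, 0], "dp": [0.2, 0.2, 18.2], "claw": 0},
    {"rotation": [-0.08, 0, 0], "dp": [0.2, 0.2, 18.2], "claw": 0},
    {"rotation": [-0.08, 0, 0], "dp": [0.2, 0.2, 18.2], "claw": 0},
    {"rotation": [-0.08, 0, 0], "dp": [0.2, 0.2, 18.2], "claw": 0},
    {"rotation": [0, 0, 0], "dp": [0, 0, 7.5], "claw": 0},
    {"rotation": [0, 0, 0], "dp": [0, 0, 7.5], "claw": 0},
    {"rotation": [0, 0, 0], "dp": [0, 0, 7.5], "claw": 0},
    {"rotation": [0, 0, 0], "dp": [0, 0, 7.5], "claw": 0},
    {"rotation": [0, 0, 0], "dp": [0, 0, 0], "claw": 0},
  ],
)

```text
time_s: 2.9
eef_pos: [0.614, -0.0113, 0.1368]
eef_rot: [-3.141, 0.558, 2.864]
ft_force: [0.1, -0.6, -0.0]
opening: 0.0854
finger_force: 0.0
```

jog_arm(
  steps=[
    {"rotation": [0, 0, 0], "dp": [0, 0, 0], "claw": 255},
    {"rotation": [0, 0, 0], "dp": [0, 0, 0], "claw": 255},
    {"rotation": [0, 0, 0], "dp": [0, 0, 0], "claw": 255},
    {"rotation": [0, 0, 0], "dp": [0, 0, 0], "claw": 255},
    {"rotation": [0, 0, 0], "dp": [0, 0, 0], "claw": 255},
    {"rotation": [0, 0, 0], "dp": [0, 0, 0], "claw": 255},
    {"rotation": [0, 0, 0], "dp": [0, 0, 0], "claw": 255},
    {"rotation": [0, 0, 0], "dp": [0, 0, 0], "claw": 255},
  ],
)

```text
time_s: 3.57
eef_pos: [0.614, -0.0114, 0.1384]
eef_rot: [-3.141, 0.559, 2.864]
ft_force: [-5.4, 0.6, 6.1]
opening: 0.028
finger_force: 58.6
```

```bash
python3 -c "
from plan import *
s=plan(O+195*A,TILT,6); s=plan([514,283,130],(180,0,164),14,s); plan([514,283,45],(180,0,164),6,s)"
```

```text
6 x rot [0.0, 0.01, 0.02] dp [0.3, 0.0, -12.0] | end [ 5.759e+02 -5.000e-01  1.985e+02] [180.  32. 164.]
14 x rot [0.0, 2.28, -0.0] dp [11.0, 18.2, 1.8] | end [513.6 282.5 130. ] [1.80e+02 1.00e-01 1.64e+02]
6 x rot [0.0, 0.01, -0.0] dp [-0.0, 0.1, 14.2] | end [513.9 283.1  44.8] [180.  -0. 164.]
```

jog_arm(
  steps=[
    {"rotation": [0, 0, 0], "dp": [0, 0, -6], "claw": 255},
    {"rotation": [0, 0, 0], "dp": [0, 0, -10], "claw": 255},
    {"rotation": [0, 0, 0], "dp": [0, 0, -14], "claw": 255},
    {"rotation": [0, 0, 0], "dp": [0, 0, -14], "claw": 255},
    {"rotation": [0, 0, 0], "dp": [0, 0, -14], "claw": 255},
    {"rotation": [0, 0, 0], "dp": [0, 0, -14], "claw": 255},
  ],
)

```text
time_s: 4.07
eef_pos: [0.5765, -0.0007, 0.1992]
eef_rot: [-3.141, 0.558, 2.864]
ft_force: [0.0, 0.0, -1.0]
opening: 0.0285
finger_force: 59.2
```

jog_arm(
  steps=[
    {"rotation": [0, 2.28, 0], "dp": [11, 18.2, 1.8], "claw": 255},
    {"rotation": [0, 2.28, 0], "dp": [11, 18.2, 1.8], "claw": 255},
    {"rotation": [0, 2.28, 0], "dp": [11, 18.2, 1.8], "claw": 255},
    {"rotation": [0, 2.28, 0], "dp": [11, 18.2, 1.8], "claw": 255},
    {"rotation": [0, 2.28, 0], "dp": [11, 18.2, 1.8], "claw": 255},
    {"rotation": [0, 2.28, 0], "dp": [11, 18.2, 1.8], "claw": 255},
    {"rotation": [0, 2.28, 0], "dp": [11, 18.2, 1.8], "claw": 255},
  ],
)

```text
time_s: 4.65
eef_pos: [0.55, 0.1402, 0.1546]
eef_rot: [-3.141, 0.278, 2.864]
ft_force: [0.4, -0.1, -0.6]
opening: 0.0282
finger_force: 59.1
```

jog_arm(
  steps=[
    {"rotation": [0, 2.28, 0], "dp": [11, 18.2, 1.8], "claw": 255},
    {"rotation": [0, 2.28, 0], "dp": [11, 18.2, 1.8], "claw": 255},
    {"rotation": [0, 2.28, 0], "dp": [11, 18.2, 1.8], "claw": 255},
    {"rotation": [0, 2.28, 0], "dp": [11, 18.2, 1.8], "claw": 255},
    {"rotation": [0, 2.28, 0], "dp": [11, 18.2, 1.8], "claw": 255},
    {"rotation": [0, 2.28, 0], "dp": [11, 18.2, 1.8], "claw": 255},
    {"rotation": [0, 2.28, 0], "dp": [11, 18.2, 1.8], "claw": 255},
  ],
)

```text
time_s: 5.23
eef_pos: [0.514, 0.2829, 0.1299]
eef_rot: [-3.141, -0.001, 2.864]
ft_force: [0.2, -0.9, -1.3]
opening: 0.0281
finger_force: 59.1
```

Run:
```python
from rig import *
import cv2,numpy as np
from plan import plan
get_image('wrist');get_image('wrist')
a=get_image('wrist')[0];b=get_image('top')[0]
im=np.hstack([cv2.resize(a,(400,300)),cv2.resize(b[100:280,80:320],(400,300))]); cv2.imwrite('pics/p2.png',im[:,:,::-1])
o=get_obs();print(o['time_s'],o['eef_pos'],np.degrees(o['eef_rot']),o['opening'],o['ft_force'])
plan([514,283,40],(180,0,164),7)
```

```text
5.4333 [0.51442608 0.28186835 0.12973273] [-1.79925133e+02  9.48811015e-02  1.64138319e+02] 0.028241496939536807 [-0.13027726 -0.3362049  -0.56754755]
7 x rot [-0.01, 0.01, 0.02] dp [0.1, 0.1, 12.8] | end [514.  282.6  40.1] [-180.    0.  164.]
```

View pics/p2.png

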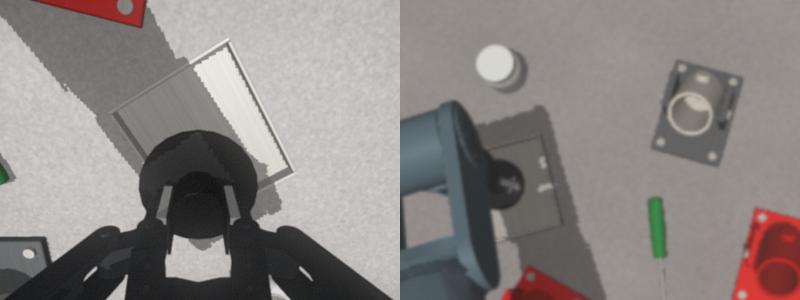

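The cap is held straight, with the knob in the fingers at wrist-view (200,190), and it hangs over the tray. The bore is now open, with its mouth at crop (690,112). Next I lower it gently.

jog_arm(
  steps=[
    {"rotation": [0, 0, 0], "dp": [0, 0, 13], "claw": 255},
    {"rotation": [0, 0, 0], "dp": [0, 0, 13], "claw": 255},
    {"rotation": [0, 0, 0], "dp": [0, 0, 13], "claw": 255},
    {"rotation": [0, 0, 0], "dp": [0, 0, 13], "claw": 255},
    {"rotation": [0, 0, 0], "dp": [0, 0, 13], "claw": 255},
    {"rotation": [0, 0, 0], "dp": [0, 0, 13], "claw": 255},
    {"rotation": [0, 0, 0], "dp": [0, 0, 13], "claw": 255},
    {"rotation": [0, 0, 0], "dp": [0, 0, 4], "claw": 255},
    {"rotation": [0, 0, 0], "dp": [0, 0, 3], "claw": 255},
    {"rotation": [0, 0, 0], "dp": [0, 0, 2], "claw": 255},
  ],
)

```text
time_s: 6.27
eef_pos: [0.5148, 0.2818, 0.0294]
eef_rot: [-3.141, 0.001, 2.864]
ft_force: [-0.5, -0.2, -0.5]
opening: 0.0283
finger_force: 59.3
```

jog_arm(
  steps=[
    {"rotation": [0, 0, 0], "dp": [0, 0, 1.5], "claw": 255},
    {"rotation": [0, 0, 0], "dp": [0, 0, 1], "claw": 255},
  ],
)

```text
time_s: 6.43
eef_pos: [0.5154, 0.282, 0.028]
eef_rot: [3.142, 0.002, 2.864]
ft_force: [-2.1, -0.6, 7.9]
opening: 0.0284
finger_force: 60.1
```

jog_arm(
  steps=[
    {"rotation": [0, 0, 0], "dp": [0, 0, 0], "claw": 255},
    {"rotation": [0, 0, 0], "dp": [0, 0, 0], "claw": 180},
    {"rotation": [0, 0, 0], "dp": [0, 0, 0], "claw": 100},
    {"rotation": [0, 0, 0], "dp": [0, 0, 0], "claw": 0},
    {"rotation": [0, 0, 0], "dp": [0, 0, 0], "claw": 0},
    {"rotation": [0, 0, 0], "dp": [0, 0, 0], "claw": 0},
    {"rotation": [0, 0, 0], "dp": [0, 0, 0], "claw": 0},
  ],
)

```text
time_s: 7.02
eef_pos: [0.5148, 0.2818, 0.0274]
eef_rot: [-3.141, 0.001, 2.864]
ft_force: [-0.5, 0.4, 0.2]
opening: 0.0847
finger_force: 0.0
```

jog_arm(
  steps=[
    {"rotation": [0, 0, 0], "dp": [0, 0, -10], "claw": 0},
    {"rotation": [0, 0, 0], "dp": [0, 0, -25], "claw": 0},
    {"rotation": [0, 0, 0], "dp": [0, 0, -36], "claw": 0},
    {"rotation": [0, 0, 0], "dp": [0, 0, -36], "claw": 0},
    {"rotation": [0, 0, 0], "dp": [0, 0, -36], "claw": 0},
    {"rotation": [0, 0, 0], "dp": [0, 0, -36], "claw": 0},
    {"rotation": [0, 0, 0], "dp": [0, 0, -36], "claw": 0},
    {"rotation": [0, 0, 0], "dp": [0, 0, -36], "claw": 0},
  ],
)

```text
time_s: 7.68
eef_pos: [0.5141, 0.282, 0.2812]
eef_rot: [-3.141, 0.002, 2.864]
ft_force: [1.1, -0.4, 0.2]
opening: 0.0855
finger_force: 0.0
```

Run:
```python
from plan import *
from rig import *
import cv2
b=get_image('wrist')[0]; cv2.imwrite('pics/p3.png',cv2.resize(b,(400,300))[:,:,::-1])
o=get_obs();print(o['time_s'],o['q'])
plan([524,-328,300],(180,0,164),20)
plan([524,-328,300],(180,0,150),20)
```

```text
7.7333 [ 3.00352995e-01  1.61101559e-01  1.51083739e+00 -1.33942233e-03
  1.45555291e+00 -9.92672946e-01]
20 x rot [0.02, 0.04, 0.0] dp [-8.7, -29.3, -0.5] | end [ 524.1 -328.1  299.2] [-1.800e+02 -1.000e-01  1.641e+02]
20 x rot [0.02, 0.03, 0.7] dp [-12.1, -28.2, -0.5] | end [ 524.5 -329.   299.3] [1.799e+02 1.000e-01 1.501e+02]
```

View pics/p3.png

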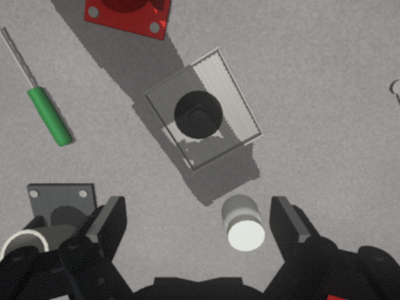

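The cap lies flat, knob up, in the tray at (198,114). Next, above the brush.

jog_arm(
  steps=[
    {"rotation": [0, 0, 0], "dp": [-8.7, -29.3, -0.5], "claw": 0},
    {"rotation": [0, 0, 0], "dp": [-8.7, -29.3, -0.5], "claw": 0},
    {"rotation": [0, 0, 0], "dp": [-8.7, -29.3, -0.5], "claw": 0},
    {"rotation": [0, 0, 0], "dp": [-8.7, -29.3, -0.5], "claw": 0},
    {"rotation": [0, 0, 0], "dp": [-8.7, -29.3, -0.5], "claw": 0},
    {"rotation": [0, 0, 0], "dp": [-8.7, -29.3, -0.5], "claw": 0},
    {"rotation": [0, 0, 0], "dp": [-8.7, -29.3, -0.5], "claw": 0},
    {"rotation": [0, 0, 0], "dp": [-8.7, -29.3, -0.5], "claw": 0},
    {"rotation": [0, 0, 0], "dp": [-8.7, -29.3, -0.5], "claw": 0},
    {"rotation": [0, 0, 0], "dp": [-8.7, -29.3, -0.5], "claw": 0},
  ],
)

```text
time_s: 8.57
eef_pos: [0.5174, -0.025, 0.2844]
eef_rot: [-3.141, 0.002, 2.864]
ft_force: [-0.3, 0.2, 0.4]
opening: 0.0857
finger_force: 0.0
```

jog_arm(
  steps=[
    {"rotation": [0, 0, 0], "dp": [-8.7, -29.3, -0.5], "claw": 0},
    {"rotation": [0, 0, 0], "dp": [-8.7, -29.3, -0.5], "claw": 0},
    {"rotation": [0, 0, 0], "dp": [-8.7, -29.3, -0.5], "claw": 0},
    {"rotation": [0, 0, 0], "dp": [-8.7, -29.3, -0.5], "claw": 0},
    {"rotation": [0, 0, 0], "dp": [-8.7, -29.3, -0.5], "claw": 0},
    {"rotation": [0, 0, 0], "dp": [-8.7, -29.3, -0.5], "claw": 0},
    {"rotation": [0, 0, 0], "dp": [-8.7, -29.3, -0.5], "claw": 0},
    {"rotation": [0, 0, 0], "dp": [-8.7, -29.3, -0.5], "claw": 0},
    {"rotation": [0, 0, 0], "dp": [-8.7, -29.3, -0.5], "claw": 0},
    {"rotation": [0, 0, 0], "dp": [-8.7, -29.3, -0.5], "claw": 0},
  ],
)

```text
time_s: 9.4
eef_pos: [0.5207, -0.3306, 0.2896]
eef_rot: [-3.141, 0.002, 2.864]
ft_force: [0.8, 0.2, 0.5]
opening: 0.0857
finger_force: 0.0
```

```bash
cat > brush.py <<'E'
from rig import *
from h import *
from plan import *
for _ in range(3): get_image('top')
o=get_obs(); c=calibration('wrist'); im,d=get_image('wrist'); cv2.imwrite('pics/w4.png',cv2.resize(im,(400,300))[:,:,::-1])
print(o['time_s'],o['eef_pos'],np.degrees(o['eef_rot']),o['q'])
W=wpts(d,c)*1000; i=im.astype(int)
near=np.hypot(W[...,0]-524,W[...,1]+328)<70
m=near&(W[...,2]>212)&(W[...,2]<235)&(i[...,0]-i[...,2]>25); q=W[m]; print('top',len(q),cv2.minEnclosingCircle(q[:,:2].astype(np.float32)),q[:,2].mean())
m=near&(W[...,2]>79)&(W[...,2]<92); q=W[m]; print('rim',len(q),cv2.minEnclosingCircle(q[:,:2].astype(np.float32)))
m=near&(W[...,2]>3)&(W[...,2]<20); q=W[m]; print('foot',len(q),cv2.minEnclosingCircle(q[:,:2].astype(np.float32)))
E
python3 brush.py
```

```text
9.55 [ 0.52033976 -0.33119743  0.28898248] [-1.79954419e+02  6.25323863e-02  1.63896896e+02] [-7.58885646e-01  2.31341023e-01  1.43073857e+00 -2.05429844e-04
  1.47817808e+00 -2.04861050e+00]
top 1186 ((522.5819091796875, -325.55767822265625), 12.997431755065918) 220.434873842516
rim 728 ((522.7675170898438, -327.9662170410156), 33.01722717285156)
foot 2471 ((523.5520629882812, -328.4689636230469), 69.57010650634766)
```

View pics/w4.png

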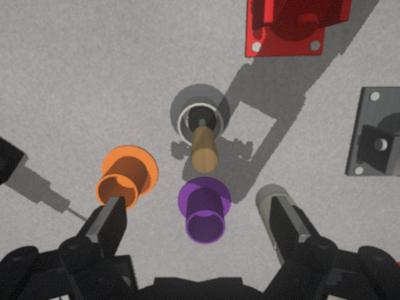

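The wooden handle end is at (204,160), on the steel can, between the orange and purple decoys. I measure it at (522.6, −325.6, 220), which matches the expected height. Descending.

```bash
python3 -c "
from plan import *
plan([522.6,-325.6,176],(180,0,164),9)"
```

```text
9 x rot [-0.0, 0.01, -0.0] dp [-0.1, 0.5, 12.6] | end [ 522.7 -325.6  175.6] [-180.   -0.  164.]
```

jog_arm(
  steps=[
    {"rotation": [0, 0, 0], "dp": [-0.3, 1.5, 15], "claw": 0},
    {"rotation": [0, 0, 0], "dp": [-0.3, 1.5, 15], "claw": 0},
    {"rotation": [0, 0, 0], "dp": [-0.3, 1.5, 15], "claw": 0},
    {"rotation": [0, 0, 0], "dp": [0, 0.6, 15], "claw": 0},
    {"rotation": [0, 0, 0], "dp": [0, 0, 15], "claw": 0},
    {"rotation": [0, 0, 0], "dp": [0, 0, 15], "claw": 0},
    {"rotation": [0, 0, 0], "dp": [0, 0, 15], "claw": 0},
    {"rotation": [0, 0, 0], "dp": [0, 0, 8], "claw": 0},
    {"rotation": [0, 0, 0], "dp": [0, 0, 0], "claw": 0},
    {"rotation": [0, 0, 0], "dp": [0, 0, 0], "claw": 0},
  ],
)

```text
time_s: 10.43
eef_pos: [0.5236, -0.3238, 0.1763]
eef_rot: [-3.141, 0.001, 2.865]
ft_force: [1.0, 0.8, 1.1]
opening: 0.0854
finger_force: 0.0
```

jog_arm(
  steps=[
    {"rotation": [0, 0, 0], "dp": [0, 0, 0], "claw": 255},
    {"rotation": [0, 0, 0], "dp": [0, 0, 0], "claw": 255},
    {"rotation": [0, 0, 0], "dp": [0, 0, 0], "claw": 255},
    {"rotation": [0, 0, 0], "dp": [0, 0, 0], "claw": 255},
    {"rotation": [0, 0, 0], "dp": [0, 0, 0], "claw": 255},
    {"rotation": [0, 0, 0], "dp": [0, 0, 0], "claw": 255},
    {"rotation": [0, 0, 0], "dp": [0, 0, 0], "claw": 255},
    {"rotation": [0, 0, 0], "dp": [0, 0, 0], "claw": 255},
  ],
)

```text
time_s: 11.1
eef_pos: [0.5237, -0.3251, 0.1767]
eef_rot: [-3.14, 0.002, 2.864]
ft_force: [0.1, -1.0, 3.6]
opening: 0.0249
finger_force: 59.1
```

```bash
python3 -c "
from plan import *
o=get_obs();print(o['eef_pos'])
s=plan([522.6,-325.6,400],(180,0,164),8); plan(O+310*A,TILT,16,s)
plan(O+340*A,TILT,16,s)"
```

```text
[ 0.52368785 -0.32511485  0.17668549]
8 x rot [-0.01, 0.02, 0.01] dp [0.1, -0.1, -27.9] | end [ 522.5 -325.4  399.9] [-180.   -0.  164.]
16 x rot [-0.0, -2.0, -0.0] dp [7.8, 20.4, 4.7] | end [516.6  15.9 296.3] [-180.   32.  164.]
16 x rot [-0.0, -2.0, -0.0] dp [8.3, 20.4, 2.9] | end [502.2  20.  321.7] [-180.   32.  164.]
```

jog_arm(
  steps=[
    {"rotation": [0, 0, 0], "dp": [0, 0, -12], "claw": 255},
    {"rotation": [0, 0, 0], "dp": [0, 0, -24], "claw": 255},
    {"rotation": [0, 0, 0], "dp": [0, 0, -30], "claw": 255},
    {"rotation": [0, 0, 0], "dp": [0, 0, -32], "claw": 255},
    {"rotation": [0, 0, 0], "dp": [0, 0, -32], "claw": 255},
    {"rotation": [0, 0, 0], "dp": [0, 0, -32], "claw": 255},
    {"rotation": [0, 0, 0], "dp": [0, 0, -32], "claw": 255},
    {"rotation": [0, 0, 0], "dp": [0, 0, -29], "claw": 255},
  ],
)

```text
time_s: 11.77
eef_pos: [0.5228, -0.3239, 0.4013]
eef_rot: [-3.141, 0.001, 2.864]
ft_force: [0.5, -0.8, -1.6]
opening: 0.0245
finger_force: 59.1
```

jog_arm(
  steps=[
    {"rotation": [0, -2, 0], "dp": [7.8, 20.4, 4.7], "claw": 255},
    {"rotation": [0, -2, 0], "dp": [7.8, 20.4, 4.7], "claw": 255},
    {"rotation": [0, -2, 0], "dp": [7.8, 20.4, 4.7], "claw": 255},
    {"rotation": [0, -2, 0], "dp": [7.8, 20.4, 4.7], "claw": 255},
    {"rotation": [0, -2, 0], "dp": [7.8, 20.4, 4.7], "claw": 255},
    {"rotation": [0, -2, 0], "dp": [7.8, 20.4, 4.7], "claw": 255},
    {"rotation": [0, -2, 0], "dp": [7.8, 20.4, 4.7], "claw": 255},
    {"rotation": [0, -2, 0], "dp": [7.8, 20.4, 4.7], "claw": 255},
  ],
)

```text
time_s: 12.43
eef_pos: [0.5123, -0.1505, 0.3537]
eef_rot: [-3.142, 0.281, 2.864]
ft_force: [-0.3, -0.5, -1.6]
opening: 0.0248
finger_force: 59.2
```

jog_arm(
  steps=[
    {"rotation": [0, -2, 0], "dp": [7.8, 20.4, 4.7], "claw": 255},
    {"rotation": [0, -2, 0], "dp": [7.8, 20.4, 4.7], "claw": 255},
    {"rotation": [0, -2, 0], "dp": [7.8, 20.4, 4.7], "claw": 255},
    {"rotation": [0, -2, 0], "dp": [7.8, 20.4, 4.7], "claw": 255},
    {"rotation": [0, -2, 0], "dp": [7.8, 20.4, 4.7], "claw": 255},
    {"rotation": [0, -2, 0], "dp": [7.8, 20.4, 4.7], "claw": 255},
    {"rotation": [0, -2, 0], "dp": [7.8, 20.4, 4.7], "claw": 255},
    {"rotation": [0, -2, 0], "dp": [7.8, 20.4, 4.7], "claw": 255},
  ],
)

```text
time_s: 13.1
eef_pos: [0.516, 0.0179, 0.2947]
eef_rot: [-3.141, 0.56, 2.864]
ft_force: [0.2, -0.5, -0.7]
opening: 0.0247
finger_force: 59.2
```

```bash
cat > align.py <<'E'
from rig import *
from h import *
from plan import *
get_image('top');get_image('top');get_image('top')
o=get_obs(); print(o['time_s'],o['eef_pos'],np.degrees(o['eef_rot']),o['opening'])
ex=np.cross([0,0,1],A);ex/=np.linalg.norm(ex);ey=np.cross(A,ex)
t=o['eef_pos']*1000-O; print('tcp s,ex,ey',t@A,t@ex,t@ey)
pics=[]
for n in('top','scene','wrist'):
    c=calibration(n); im,d=get_image(n); u,v=proj([(O+130*A)/1000],c)[0].astype(int); u=np.clip(u,80,480);v=np.clip(v,60,360)
    pics.append(cv2.resize(im[v-60:v+60,u-50:u+50],(250,300)))
    W=wpts(d,c)*1000-O; s=W@A; x=W@ex; y=W@ey; ok=(d>0)&(np.hypot(x,y)<50); g=im.max(2)
    for nm,lo,hi,r in (('bristle',150,190,22),('rod',200,258,5),('mouth',105,114,36)):
        m=ok&(s>lo)&(s<hi)
        if nm=='mouth': m&=g>90
        else: m&=np.hypot(x,y)<35
        if m.sum()>15: print(n,nm,m.sum(),'ex rng',np.percentile(x[m],[2,98]).round(1),'ey rng',np.percentile(y[m],[2,98]).round(1),'s min',s[m].min().round(1))
    m=ok&(g<60)&(s>120)&(s<215); 
    if m.any(): print(n,'dark s rng',np.percentile(s[m],[1,99]))
cv2.imwrite('pics/al.png',np.hstack(pics)[:,:,::-1])
E
python3 align.py
```

```text
13.25 [0.51527661 0.01861826 0.2934737 ] [-179.92159395   31.86182888  164.31131955] 0.02466541430447741
tcp s,ex,ey 309.2839471913888 -1.5004993538936109 -3.4231014631964247
top bristle 136 ex rng [-21.2  20.9] ey rng [-23.2  18.7] s min 150.2
top rod 38 ex rng [-4.7  3.8] ey rng [-4.1  2.9] s min 200.8
top mouth 131 ex rng [-32.9  35.2] ey rng [-24.5  37.2] s min 105.1
top dark s rng [149.86467971 197.84157347]
scene bristle 233 ex rng [-15.1  23.2] ey rng [-6.9 23.9] s min 150.1
scene rod 83 ex rng [-2.8  6.9] ey rng [-3.2  7.8] s min 200.9
scene mouth 106 ex rng [-30.9  35. ] ey rng [-28.6  38.1] s min 105.1
scene dark s rng [144.36465216 193.8318232 ]
wrist bristle 468 ex rng [-19.9  19.2] ey rng [-22.4  -8.7] s min 150.0
wrist rod 350 ex rng [-5.2  4. ] ey rng [-5.4 -1.5] s min 200.4
wrist mouth 860 ex rng [-34.8  33.6] ey rng [-33.5  17.2] s min 105.0
wrist dark s rng [151.37374921 196.0081812 ]
```

View pics/al.png

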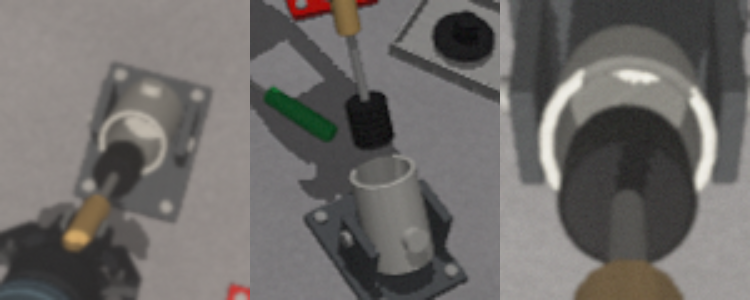

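The brush hangs straight, in line with the open mouth (middle panel: head at (370,120), mouth at (385,170)). It needs about 3 mm of lateral correction, then I go in.

jog_arm(
  steps=[
    {"rotation": [0, 0, 0], "dp": [-1.5, -0.3, 3], "claw": 255},
    {"rotation": [0, 0, 0], "dp": [-1.5, -0.3, 3], "claw": 255},
    {"rotation": [0, 0, 0], "dp": [0, 0, 12], "claw": 255},
    {"rotation": [0, 0, 0], "dp": [0, 0, 12], "claw": 255},
    {"rotation": [0, 0, 0], "dp": [0, 0, 12], "claw": 255},
    {"rotation": [0, 0, 0], "dp": [0, 0, 12], "claw": 255},
    {"rotation": [0, 0, 0], "dp": [0, 0, 12], "claw": 255},
  ],
)

```text
time_s: 13.98
eef_pos: [0.5535, 0.0047, 0.2402]
eef_rot: [-3.141, 0.56, 2.863]
ft_force: [-0.2, 0.4, -1.6]
opening: 0.0246
finger_force: 59.6
```

jog_arm(
  steps=[
    {"rotation": [0, 0, 0], "dp": [0, 0, 12], "claw": 255},
    {"rotation": [0, 0, 0], "dp": [0, 0, 12], "claw": 255},
    {"rotation": [0, 0, 0], "dp": [0, 0, 12], "claw": 255},
    {"rotation": [0, 0, 0], "dp": [0, 0, 12], "claw": 255},
  ],
)

```text
time_s: 14.32
eef_pos: [0.578, -0.0024, 0.1994]
eef_rot: [-3.141, 0.56, 2.863]
ft_force: [-0.2, -0.4, -3.0]
opening: 0.0246
finger_force: 59.6
```

jog_arm(
  steps=[
    {"rotation": [0, 0, 0], "dp": [0, 0, 6], "claw": 255},
    {"rotation": [0, 0, 0], "dp": [0, 0, 5], "claw": 255},
    {"rotation": [0, 0, 0], "dp": [0, 0, 3], "claw": 255},
    {"rotation": [0, 0, 0], "dp": [0, 0, 2], "claw": 255},
    {"rotation": [0, 0, 0], "dp": [0, 0, 1], "claw": 255},
  ],
)

```text
time_s: 14.73
eef_pos: [0.5862, -0.0039, 0.1858]
eef_rot: [-3.141, 0.56, 2.864]
ft_force: [0.9, 1.2, -1.5]
opening: 0.0244
finger_force: 59.6
```

jog_arm(
  steps=[
    {"rotation": [0, 0, 0], "dp": [0, 0, 1], "claw": 255},
    {"rotation": [0, 0, 0], "dp": [0, 0, 1], "claw": 255},
  ],
)

```text
time_s: 14.9
eef_pos: [0.5873, -0.004, 0.1845]
eef_rot: [-3.141, 0.561, 2.864]
ft_force: [-0.2, -0.1, -1.8]
opening: 0.0245
finger_force: 59.6
```

jog_arm(
  steps=[
    {"rotation": [0, 0, 0], "dp": [0, 0, 1], "claw": 255},
    {"rotation": [0, 0, 0], "dp": [0, 0, 0.5], "claw": 255},
  ],
)

```text
time_s: 15.07
eef_pos: [0.5883, -0.0042, 0.1838]
eef_rot: [-3.141, 0.561, 2.865]
ft_force: [-8.9, 2.1, 10.6]
opening: 0.0246
finger_force: 61.0
```

jog_arm(
  steps=[
    {"rotation": [0, 0, 0], "dp": [0, 0, 1], "claw": 255},
    {"rotation": [0, 0, 0], "dp": [0, 0, 0], "claw": 255},
  ],
)

```text
time_s: 15.23
eef_pos: [0.5889, -0.0042, 0.1842]
eef_rot: [-3.141, 0.562, 2.865]
ft_force: [-13.5, 3.2, 15.7]
opening: 0.0243
finger_force: 62.1
```

Bottom reached, at about 21 N. Strokes two and three follow, 96 mm each.

jog_arm(
  steps=[
    {"rotation": [0, 0, 0], "dp": [0, 0, -6], "claw": 255},
    {"rotation": [0, 0, 0], "dp": [0, 0, -15], "claw": 255},
    {"rotation": [0, 0, 0], "dp": [0, 0, -15], "claw": 255},
    {"rotation": [0, 0, 0], "dp": [0, 0, -15], "claw": 255},
    {"rotation": [0, 0, 0], "dp": [0, 0, -15], "claw": 255},
    {"rotation": [0, 0, 0], "dp": [0, 0, -15], "claw": 255},
    {"rotation": [0, 0, 0], "dp": [0, 0, -15], "claw": 255},
    {"rotation": [0, 0, 0], "dp": [0, 0, 0], "claw": 255},
    {"rotation": [0, 0, 0], "dp": [0, 0, 0], "claw": 255},
  ],
)

```text
time_s: 15.98
eef_pos: [0.5397, 0.0097, 0.2642]
eef_rot: [-3.141, 0.562, 2.864]
ft_force: [0.2, -0.5, -1.4]
opening: 0.0252
finger_force: 59.6
```

jog_arm(
  steps=[
    {"rotation": [0, 0, 0], "dp": [0, 0, 15], "claw": 255},
    {"rotation": [0, 0, 0], "dp": [0, 0, 15], "claw": 255},
    {"rotation": [0, 0, 0], "dp": [0, 0, 15], "claw": 255},
    {"rotation": [0, 0, 0], "dp": [0, 0, 15], "claw": 255},
    {"rotation": [0, 0, 0], "dp": [0, 0, 15], "claw": 255},
    {"rotation": [0, 0, 0], "dp": [0, 0, 10], "claw": 255},
    {"rotation": [0, 0, 0], "dp": [0, 0, 5], "claw": 255},
    {"rotation": [0, 0, 0], "dp": [0, 0, 3], "claw": 255},
    {"rotation": [0, 0, 0], "dp": [0, 0, 2], "claw": 255},
    {"rotation": [0, 0, 0], "dp": [0, 0, 1], "claw": 255},
  ],
)

```text
time_s: 16.82
eef_pos: [0.5892, -0.0044, 0.1842]
eef_rot: [-3.14, 0.563, 2.865]
ft_force: [-22.0, 3.6, 26.5]
opening: 0.0244
finger_force: 63.2
```

jog_arm(
  steps=[
    {"rotation": [0, 0, 0], "dp": [0, 0, 0], "claw": 255},
    {"rotation": [0, 0, 0], "dp": [0, 0, 0], "claw": 255},
  ],
)

```text
time_s: 16.98
eef_pos: [0.5891, -0.0044, 0.1842]
eef_rot: [-3.14, 0.563, 2.865]
ft_force: [-14.1, 1.9, 14.7]
opening: 0.0247
finger_force: 62.2
```

jog_arm(
  steps=[
    {"rotation": [0, 0, 0], "dp": [0, 0, -6], "claw": 255},
    {"rotation": [0, 0, 0], "dp": [0, 0, -15], "claw": 255},
    {"rotation": [0, 0, 0], "dp": [0, 0, -15], "claw": 255},
    {"rotation": [0, 0, 0], "dp": [0, 0, -15], "claw": 255},
    {"rotation": [0, 0, 0], "dp": [0, 0, -15], "claw": 255},
    {"rotation": [0, 0, 0], "dp": [0, 0, -15], "claw": 255},
    {"rotation": [0, 0, 0], "dp": [0, 0, -15], "claw": 255},
    {"rotation": [0, 0, 0], "dp": [0, 0, 0], "claw": 255},
    {"rotation": [0, 0, 0], "dp": [0, 0, 0], "claw": 255},
  ],
)

```text
time_s: 17.73
eef_pos: [0.5397, 0.0097, 0.2642]
eef_rot: [-3.141, 0.562, 2.864]
ft_force: [0.4, 0.3, -2.1]
opening: 0.025
finger_force: 59.7
```

jog_arm(
  steps=[
    {"rotation": [0, 0, 0], "dp": [0, 0, 15], "claw": 255},
    {"rotation": [0, 0, 0], "dp": [0, 0, 15], "claw": 255},
    {"rotation": [0, 0, 0], "dp": [0, 0, 15], "claw": 255},
    {"rotation": [0, 0, 0], "dp": [0, 0, 15], "claw": 255},
    {"rotation": [0, 0, 0], "dp": [0, 0, 15], "claw": 255},
    {"rotation": [0, 0, 0], "dp": [0, 0, 10], "claw": 255},
    {"rotation": [0, 0, 0], "dp": [0, 0, 5], "claw": 255},
    {"rotation": [0, 0, 0], "dp": [0, 0, 3], "claw": 255},
    {"rotation": [0, 0, 0], "dp": [0, 0, 2], "claw": 255},
    {"rotation": [0, 0, 0], "dp": [0, 0, 1], "claw": 255},
  ],
)

```text
time_s: 18.57
eef_pos: [0.5893, -0.0044, 0.1842]
eef_rot: [-3.14, 0.563, 2.865]
ft_force: [-19.9, 3.6, 24.4]
opening: 0.0251
finger_force: 63.2
```

jog_arm(
  steps=[
    {"rotation": [0, 0, 0], "dp": [0, 0, 0], "claw": 255},
    {"rotation": [0, 0, 0], "dp": [0, 0, 0], "claw": 255},
  ],
)

```text
time_s: 18.73
eef_pos: [0.5891, -0.0044, 0.1841]
eef_rot: [-3.14, 0.563, 2.865]
ft_force: [-12.3, 2.2, 13.3]
opening: 0.0248
finger_force: 62.1
```

```bash
python3 -c "
from plan import *
s=plan(O+312*A,TILT,9); s=plan([522.8,-328,400],(180,0,164),16,s)"
```

```text
9 x rot [0.0, 0.03, 0.01] dp [0.4, 0.0, -15.2] | end [516.2  16.5 298.1] [-180.   32.  164.]
16 x rot [0.0, 2.0, 0.0] dp [-8.0, -20.6, -4.3] | end [ 522.7 -328.2  399.9] [-180.   -0.  164.]
```

Withdraw and return above the holder. I'm keeping the clear height and will look before lowering.

jog_arm(
  steps=[
    {"rotation": [0, 0, 0], "dp": [0, 0, -10], "claw": 255},
    {"rotation": [0, 0, 0], "dp": [0, 0, -16], "claw": 255},
    {"rotation": [0, 0, 0], "dp": [0, 0, -16], "claw": 255},
    {"rotation": [0, 0, 0], "dp": [0, 0, -16], "claw": 255},
    {"rotation": [0, 0, 0], "dp": [0, 0, -16], "claw": 255},
    {"rotation": [0, 0, 0], "dp": [0, 0, -16], "claw": 255},
    {"rotation": [0, 0, 0], "dp": [0.8, 0, -16], "claw": 255},
    {"rotation": [0, 0.1, 0], "dp": [1.4, 0, -16], "claw": 255},
    {"rotation": [0, 0.1, 0], "dp": [1.4, 0, -16], "claw": 255},
  ],
)

```text
time_s: 19.48
eef_pos: [0.5144, 0.0168, 0.2977]
eef_rot: [-3.141, 0.557, 2.864]
ft_force: [0.2, 0.3, -1.6]
opening: 0.0242
finger_force: 59.7
```

jog_arm(
  steps=[
    {"rotation": [0, 2, 0], "dp": [-8, -20.6, -4.3], "claw": 255},
    {"rotation": [0, 2, 0], "dp": [-8, -20.6, -4.3], "claw": 255},
    {"rotation": [0, 2, 0], "dp": [-8, -20.6, -4.3], "claw": 255},
    {"rotation": [0, 2, 0], "dp": [-8, -20.6, -4.3], "claw": 255},
    {"rotation": [0, 2, 0], "dp": [-8, -20.6, -4.3], "claw": 255},
    {"rotation": [0, 2, 0], "dp": [-8, -20.6, -4.3], "claw": 255},
    {"rotation": [0, 2, 0], "dp": [-8, -20.6, -4.3], "claw": 255},
    {"rotation": [0, 2, 0], "dp": [-8, -20.6, -4.3], "claw": 255},
  ],
)

```text
time_s: 20.15
eef_pos: [0.5115, -0.155, 0.3557]
eef_rot: [-3.141, 0.277, 2.864]
ft_force: [0.5, 0.0, -1.3]
opening: 0.0248
finger_force: 59.8
```

jog_arm(
  steps=[
    {"rotation": [0, 2, 0], "dp": [-8, -20.6, -4.3], "claw": 255},
    {"rotation": [0, 2, 0], "dp": [-8, -20.6, -4.3], "claw": 255},
    {"rotation": [0, 2, 0], "dp": [-8, -20.6, -4.3], "claw": 255},
    {"rotation": [0, 2, 0], "dp": [-8, -20.6, -4.3], "claw": 255},
    {"rotation": [0, 2, 0], "dp": [-8, -20.6, -4.3], "claw": 255},
    {"rotation": [0, 2, 0], "dp": [-8, -20.6, -4.3], "claw": 255},
    {"rotation": [0, 2, 0], "dp": [-8, -20.6, -4.3], "claw": 255},
    {"rotation": [0, 2, 0], "dp": [-8, -20.6, -4.3], "claw": 255},
  ],
)

```text
time_s: 20.82
eef_pos: [0.5221, -0.3294, 0.3992]
eef_rot: [-3.14, -0.003, 2.863]
ft_force: [1.0, 0.0, -1.5]
opening: 0.0247
finger_force: 59.8
```

```bash
cat > back.py <<'E'
from rig import *
from h import *
from plan import *
for _ in range(3): get_image('top')
o=get_obs(); print(o['time_s'],o['eef_pos'],np.degrees(o['eef_rot']),o['opening'])
zt=o['eef_pos'][2]*1000-166.5
for n in('top','scene','wrist'):
    c=calibration(n); im,d=get_image(n)
    W=wpts(d,c)*1000; x,y,z=W[...,0],W[...,1],W[...,2]; ok=(d>0)&(np.hypot(x-523,y+327)<38); g=im.max(2)
    for nm,lo,hi in(('bristle',zt+5,zt+45),('rod',zt+60,zt+110),('rim',79,91)):
        m=ok&(z>lo)&(z<hi)
        if m.sum()>10: print(n,nm,m.sum(),np.percentile(x[m],[2,98]).round(1),np.percentile(y[m],[2,98]).round(1))
    m=ok&(z>zt-40)&(z<zt+80)&(g<60); 
    if m.any(): print(n,'dark z',np.percentile(z[m],[1,99]),'expected tip',zt)
plan([522.8,-328,o['eef_pos'][2]*1000],(180,0,164),2)
E
python3 back.py
```

```text
20.9667 [ 0.52222994 -0.32976105  0.39780159] [-1.79964797e+02 -1.46930410e-01  1.63978472e+02] 0.02468637873032943
top bristle 63 [493.3 510.9] [-337.3 -308.2]
top rod 23 [512.5 519.7] [-330.6 -324.1]
top rim 11 [495.9 508.2] [-356.1 -344.7]
top dark z [238.94133062 287.1139756 ] expected tip 231.30158630378742
scene bristle 173 [510.1 539.3] [-351.2 -315. ]
scene rod 61 [517.2 524.9] [-335.2 -326.1]
scene rim 153 [494.2 556.8] [-362.9 -300.2]
scene dark z [236.22046195 286.49429354] expected tip 231.30158630378742
wrist bristle 528 [492.5 510.7] [-342.2 -304.4]
wrist rod 365 [511.7 517.6] [-330.4 -321.4]
wrist rim 309 [490.4 539.6] [-358.9 -296.2]
wrist dark z [247.14670228 285.67109676] expected tip 231.30158630378742
2 x rot [-0.01, -0.05, 0.05] dp [-0.5, -0.2, 0.4] | end [ 522.8 -327.9  397.9] [-180.   -0.  164.]
```

The brush has tilted about 3° in the grip, with the tip towards the robot. I'll right it and re-measure.

jog_arm(
  steps=[
    {"rotation": [0.4, -1.5, 0], "dp": [-0.5, 0.3, 0], "claw": 255},
    {"rotation": [0.4, -1.5, 0], "dp": [-0.5, 0.3, 0], "claw": 255},
    {"rotation": [0, 0, 0], "dp": [0, 0, 20], "claw": 255},
    {"rotation": [0, 0, 0], "dp": [0, 0, 20], "claw": 255},
    {"rotation": [0, 0, 0], "dp": [0, 0, 10], "claw": 255},
  ],
)

```text
time_s: 21.53
eef_pos: [0.5246, -0.3274, 0.3471]
eef_rot: [-3.128, 0.049, 2.865]
ft_force: [-0.2, 0.4, -2.4]
opening: 0.0249
finger_force: 59.9
```

```bash
cat >> back.py <<'E'
# brush axis: centre per height from each view: visible surface mid-points, r known
P=[]
for n in('top','scene','wrist'):
    c=calibration(n); im,d=get_image(n); W=wpts(d,c)*1000; x,y,z=W[...,0],W[...,1],W[...,2]
    cam=-c['R'].T@c['t']*1000
    for lo,hi,r in((zt+5,zt+47,22),(zt+60,zt+115,5),(zt+130,zt+150,13)):
        m=(d>0)&(np.hypot(x-522,y+328)<36)&(z>lo)&(z<hi)
        q=W[m]
        if len(q)<20: continue
        # circle of known radius, best lsq
        from scipy.optimize import least_squares
        v=(cam-q.mean(0))[:2]; v/=np.linalg.norm(v)
        f=least_squares(lambda p:np.hypot(q[:,0]-p[0],q[:,1]-p[1])-r,q.mean(0)[:2]-v*r*.7,loss='soft_l1'); print(n,r,len(q),f.x.round(1),'z',q[:,2].mean().round(0),'rms',np.sqrt((f.fun**2).mean()).round(2))
E
python3 back.py
```

```text
21.6833 [ 0.52491866 -0.3281848   0.34847649] [-179.19893152    2.80905519  164.1356065 ] 0.024857880533377414
top bristle 32 [502.1 512.3] [-336.1 -312.7]
top rod 16 [519.6 527. ] [-330.3 -324.8]
top rim 33 [490.5 510. ] [-357.3 -311.1]
top dark z [185.45280141 239.40440606] expected tip 181.97649440459406
scene bristle 174 [520.7 549.1] [-355.2 -317.9]
scene rod 59 [524.8 532. ] [-337.7 -329. ]
scene rim 155 [492.7 556.8] [-362.5 -299.3]
scene dark z [188.89665161 238.83580029] expected tip 181.97649440459406
wrist bristle 528 [503.3 521.1] [-347.8 -309.9]
wrist rod 368 [519.9 525. ] [-334.3 -324.9]
wrist rim 468 [490.6 547.6] [-359.2 -296.2]
wrist dark z [196.23941329 237.19519536] expected tip 181.97649440459406
2 x rot [-0.45, 1.5, 0.05] dp [1.6, 0.2, 1.0] | end [ 522.8 -328.1  348.5] [-180.    0.  164.]
top 22 39 [ 526.  -333.2] z 210.0 rms 0.52
scene 22 180 [ 526.3 -334. ] z 208.0 rms 1.05
scene 5 62 [ 526.8 -332.7] z 270.0 rms 0.91
scene 13 63 [ 525.7 -331.1] z 322.0 rms 0.68
wrist 22 527 [ 525.7 -331.9] z 209.0 rms 0.39
wrist 5 389 [ 525.2 -330.4] z 270.0 rms 0.29
wrist 13 616 [ 525.3 -329.2] z 323.0 rms 0.26
```

jog_arm(
  steps=[
    {"rotation": [-0.5, 0, 0], "dp": [1.5, 0.4, 0], "claw": 255},
    {"rotation": [-0.5, 0, 0], "dp": [1.4, 0.4, 0], "claw": 255},
    {"rotation": [0, 0, 0], "dp": [0.8, 0, 16], "claw": 255},
    {"rotation": [0, 0, 0], "dp": [0.8, 0, 16], "claw": 255},
    {"rotation": [0, 0, 0], "dp": [0.8, 0, 16], "claw": 255},
    {"rotation": [0, 0, 0], "dp": [0.8, 0, 16], "claw": 255},
    {"rotation": [0, 0, 0], "dp": [0.3, 0, 6], "claw": 255},
  ],
)

```text
time_s: 22.57
eef_pos: [0.5217, -0.3267, 0.2759]
eef_rot: [3.137, 0.047, 2.864]
ft_force: [-1.4, -0.4, -2.7]
opening: 0.0245
finger_force: 59.9
```

```bash
python3 back.py | grep -v "\["; python3 back.py | grep -E " z |rim"
```

```text
top rim 32 [490.4 512.9] [-358.7 -313.3]
top dark z [138.77739081 167.99105267] expected tip 112.54515399939567
scene rim 107 [497.7 558.1] [-362.7 -299.6]
scene dark z [ 79.18768128 173.4109308 ] expected tip 112.54515399939567
wrist rim 609 [490.5 541.3] [-359.1 -296.2]
wrist dark z [125.3234599  165.57329806] expected tip 112.54515399939567
top 22 31 [ 524.4 -326.5] z 148.0 rms 3.03
scene 22 178 [ 523.7 -329.2] z 141.0 rms 2.97
scene 5 52 [ 523.7 -329.2] z 200.0 rms 0.72
scene 13 53 [ 523.1 -328.7] z 252.0 rms 0.71
wrist 22 550 [ 523.2 -327.2] z 139.0 rms 0.39
wrist 5 373 [ 522.6 -326.8] z 200.0 rms 0.23
wrist 13 700 [ 522.4 -326.6] z 253.0 rms 0.26
```

The brush is upright and centred over the can. Lowering it.

jog_arm(
  steps=[
    {"rotation": [0, 0, 0], "dp": [0.6, 0, 12], "claw": 255},
    {"rotation": [0, 0, 0], "dp": [0.6, 0, 12], "claw": 255},
    {"rotation": [0, 0, 0], "dp": [0.6, 0, 12], "claw": 255},
    {"rotation": [0, 0, 0], "dp": [0.6, 0, 12], "claw": 255},
    {"rotation": [0, 0, 0], "dp": [0.6, 0, 12], "claw": 255},
    {"rotation": [0, 0, 0], "dp": [0.6, 0, 12], "claw": 255},
  ],
)

```text
time_s: 23.97
eef_pos: [0.5224, -0.3268, 0.2046]
eef_rot: [3.138, 0.049, 2.864]
ft_force: [-0.0, 0.3, -1.4]
opening: 0.0246
finger_force: 59.9
```

jog_arm(
  steps=[
    {"rotation": [0, 0, 0], "dp": [0.6, 0, 12], "claw": 255},
    {"rotation": [0, 0, 0], "dp": [0.4, 0, 8], "claw": 255},
    {"rotation": [0, 0, 0], "dp": [0.2, 0, 4], "claw": 255},
    {"rotation": [0, 0, 0], "dp": [0.1, 0, 2], "claw": 255},
  ],
)

```text
time_s: 24.3
eef_pos: [0.5226, -0.3269, 0.1795]
eef_rot: [3.138, 0.049, 2.864]
ft_force: [-0.0, -0.6, -1.5]
opening: 0.0246
finger_force: 59.9
```

jog_arm(
  steps=[
    {"rotation": [0, 0, 0], "dp": [0.1, 0, 1.5], "claw": 255},
    {"rotation": [0, 0, 0], "dp": [0.1, 0, 1.5], "claw": 255},
  ],
)

```text
time_s: 24.47
eef_pos: [0.5232, -0.3275, 0.1781]
eef_rot: [3.14, 0.051, 2.864]
ft_force: [-0.1, 0.4, -1.6]
opening: 0.0246
finger_force: 59.9
```

jog_arm(
  steps=[
    {"rotation": [0, 0, 0], "dp": [0, 0, 1], "claw": 255},
    {"rotation": [0, 0, 0], "dp": [0, 0, 1], "claw": 255},
  ],
)

```text
time_s: 24.63
eef_pos: [0.5232, -0.3274, 0.1762]
eef_rot: [3.139, 0.051, 2.864]
ft_force: [-0.1, 0.3, 7.1]
opening: 0.0247
finger_force: 60.5
```

jog_arm(
  steps=[
    {"rotation": [0, 0, 0], "dp": [0, 0, 1], "claw": 255},
    {"rotation": [0, 0, 0], "dp": [0, 0, 0], "claw": 255},
  ],
)

```text
time_s: 24.8
eef_pos: [0.5237, -0.3277, 0.1761]
eef_rot: [3.14, 0.053, 2.864]
ft_force: [-0.5, -0.0, 4.8]
opening: 0.0247
finger_force: 60.6
```

The brush is on the holder floor, with contact at the expected height. Releasing.

jog_arm(
  steps=[
    {"rotation": [0, 0, 0], "dp": [0, 0, 0], "claw": 200},
    {"rotation": [0, 0, 0], "dp": [0, 0, 0], "claw": 140},
    {"rotation": [0, 0, 0], "dp": [0, 0, 0], "claw": 70},
    {"rotation": [0, 0, 0], "dp": [0, 0, 0], "claw": 0},
    {"rotation": [0, 0, 0], "dp": [0, 0, 0], "claw": 0},
    {"rotation": [0, 0, 0], "dp": [0, 0, 0], "claw": 0},
    {"rotation": [0, 0, 0], "dp": [0, 0, 0], "claw": 0},
  ],
)

```text
time_s: 25.38
eef_pos: [0.5229, -0.3271, 0.1743]
eef_rot: [3.139, 0.05, 2.864]
ft_force: [0.2, 0.6, -0.1]
opening: 0.0853
finger_force: 0.0
```

jog_arm(
  steps=[
    {"rotation": [0, 0, 0], "dp": [-0.5, 0, -10], "claw": 0},
    {"rotation": [0, 0, 0], "dp": [-0.8, 0, -16], "claw": 0},
    {"rotation": [0, 0, 0], "dp": [-1, 0, -20], "claw": 0},
    {"rotation": [0, 0, 0], "dp": [-1, 0, -20], "claw": 0},
    {"rotation": [0, 0, 0], "dp": [-1, 0, -20], "claw": 0},
    {"rotation": [0, 0, 0], "dp": [-1, 0, -20], "claw": 0},
    {"rotation": [0, 0, 0], "dp": [0, 0, 0], "claw": 0},
    {"rotation": [0, 0, 0], "dp": [0, 0, 0], "claw": 0},
  ],
)

```text
time_s: 26.05
eef_pos: [0.5234, -0.328, 0.2827]
eef_rot: [3.141, 0.053, 2.864]
ft_force: [0.8, 0.6, 0.0]
opening: 0.0854
finger_force: 0.0
```

```bash
python3 brush.py; python3 -c "
from rig import *; import cv2
cv2.imwrite('pics/fin.png',get_image('scene')[0][:,:,::-1])"
```

```text
26.2 [ 0.52226756 -0.32687312  0.27924278] [179.78115661   2.76104577 164.09631286] [-0.76530798  0.20453924  1.48269946  0.02627497  1.41361874 -2.06220907]
top 1291 ((523.5640869140625, -327.9836730957031), 12.596373558044434) 220.3344628665845
rim 814 ((522.6422729492188, -327.69891357421875), 32.95029067993164)
foot 2625 ((522.9918212890625, -328.75616455078125), 69.28343963623047)
```

View pics/fin.png

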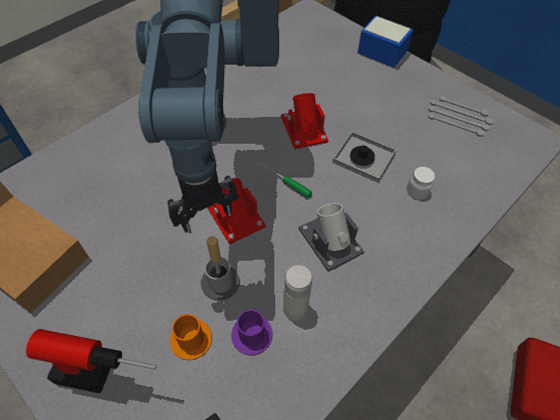

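The brush stands in its holder at (215,260), with its top at 220 mm. The cap is in the tray at (362,155), and the other things have not moved.

```bash
python3 -c "
from rig import *; print(close_job())"
```

```text
the job is handed in; nothing more can be done
None
```

The job is done and handed in at about 26 s of the 61 s: the cap is flat and knob-up in the tray, the bore was scrubbed to the bottom three times, and the brush is back upright in its holder. The look-alikes and other things on the bench were left where they were.

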